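# Seat the disc cutter's punches in order

### The arm

A 6-joint arm with a two-finger parallel gripper is mounted at the origin on the work surface. World frame = base frame: x ahead of the robot, y to its left, z up, the work surface at z = 0. Lengths are in m, angles in rad, forces in N, time in s.
With the tool pointing down it reaches from about 0.375 to 0.9 m from the base axis. Payload 3.1 kg.
Tool frame: the origin (TCP) lies midway between the tips of the shut fingers; the grasp point (between the pads) lies 19 mm behind it; z points along the fingers, y is the line along which they close (so a half turn about z gives the same grasp; the last joint's range is limited). The gripper opens to 87 mm and grips with 3 to 60 N. Pads are 19 mm wide; open, the fingers measure 117 mm over their backs; the gripper's body (75 mm by 190 mm) begins 51 mm behind the grasp point.
Start: joints at [-1.363, 0.527, 1.433, -0, 1.181, -0.178], TCP at [0.236, -0.579, 0.186] pointing down, gripper open.
Joint ranges: [-3.08, 3.08], [-0.75, 2.2], [0.22, 2.44], [-1.43, 4.57], [0, 2.65], [-2.85, 2.85]. Speed limits (rad/s): [2.79, 2.79, 3.14, 3.14, 3.14, 3.14].

### API

Orientations are given as a unit quaternion [x, y, z, w].
In Python, from rig import robot gives the robot as it stands. The module is installed in compiled form; this text tells all that it offers.
- The arm moves only by the tool play_rows, never from a script. Its arguments are lists of equal length, an entry for each row: "gripper": the closure, from -1 (fully open) to 1 (shut); "delta_pos": the shift along the tool's x, y, z in cm, a list of three; "turn": the turn, a rotation vector about the tool's x, y, z in rad, a list of three. A call has 1 to 12 rows; each row is the pose to reach, as a shift and turn from the pose commanded when the call began, along the tool's axes at that moment; what a row does not reach only later rows make up. A row lasts 1/8 s, in which the tool goes at most 62.5 mm and 10.7 degrees, less where a joint would pass 70% of its speed; a pose out of reach is approached as far as the arm can. A call with a gripper value outside its range is refused whole. The fingers move at their own pace and stop on an object; "squeeze" is the grip in N (left out, the last holds). Time passes only in rows, so rows that repeat a pose let the fingers close. It gives the time, the measured TCP pose, the force, the opening and the grip force at its end, in the units of the state.
- robot.get_obs(): the state, without advancing time (a new reading comes with each control period).
- robot.camera(name): name is "scene" or "top" or "wrist"; returns a dict with "color" (420x560x3 uint8, red, green, blue), "vfov" (degrees; the focal length in pixels is half the picture's height over the tangent of half this angle, whatever the lens; pixels are square), "cx", "cy" (the principal point, pixels), "k1" (the pictures are not rectified: a ray, as slopes to the right and down, at radius r is drawn at 1 + k1 r^2 times it, then the intrinsics apply), "R" (3x3) and "t" (3): a world point X has camera coordinates R X + t. Camera axes: x right, y down, z forward; pixel columns grow to the right and rows downward; lengths in m; the calibration is good to about 2 mm. A picture is of the moment at which its call begins. There is no depth.
- robot.hand_in(): hands the job in; it is judged then, once.
The state is a dict: "time": time; "q": joint angles; "joint_velocities": joint speeds; "joint_torque": joint torques, N m; "position": TCP position; "tool_rot": TCP orientation; "ft_force": force on the tool from outside, world axes, zero at the start; "moment": the same for the moment, N m; "grip_width": finger opening in m; "grip_force": force on a finger pad.
Only numpy, scipy, OpenCV 4.12 (cv2) and the standard library are available. Lean on these libraries where they do the work, as an engineer would, in place of code of your own. Each camera call takes 0.05 s, during which the arm holds its last target. There are 200 camera calls.

### The job

On the disc cutter, gently press down the three round-headed punches with the fingertips, in order of head size: the smallest first, then the middle one, then the largest, each fully home so that its head rests on the rubber washer of its collar before you go on to the next. Leave the square-headed punch standing as it is, do not pull up or lift anything, and do not disturb the loose things lying around.

Things in the scene. Friction and masses are not known exactly. Their poses are not given: they have to be found in the camera images.
- cutter: disc cutter, fixed: wooden board 160 x 270 x 12 mm with a steel block 124 x 124 x 36 mm on its middle. Origin: under the board's centre; x, y along its 160 and 270 mm sides. Four punches stand in the block at x, y = +-32 mm; which stands where varies. Round each hole is a collar 21 mm across topped by a soft rubber washer, upper face 56 mm above the bench
- punch_small_top (a point): centre of the flat upper face of the steel punch with the round head 16 mm in diameter, 10 mm thick, on a 12 mm shank; to be pressed. The face is 66 mm above the bench when the punch is home (head resting on its washer) and 75 to 80 mm at the start. The head is sprung on its shank: it gives up to 4 mm under the finger, 3.5 N per mm, and springs back
- punch_small (a joint): how far this punch is pressed down, m: 0 to 0.005 at the start, 0.014 when its head just rests on the washer (home), negative if pulled up. It slides straight down, stiffly (about 3 N, no spring), and stays where it is left; it stops hard at home
- punch_middle_top (a point): centre of the flat upper face of the steel punch with the round head 28 mm in diameter, 10 mm thick, on a 12 mm shank; to be pressed. The face is 66 mm above the bench when the punch is home (head resting on its washer) and 75 to 80 mm at the start. The head is sprung on its shank: it gives up to 4 mm under the finger, 3.5 N per mm, and springs back
- punch_middle (a joint): how far this punch is pressed down, m: 0 to 0.005 at the start, 0.014 when its head just rests on the washer (home), negative if pulled up. It slides straight down, stiffly (about 3 N, no spring), and stays where it is left; it stops hard at home
- punch_large_top (a point): centre of the flat upper face of the steel punch with the round head 40 mm in diameter, 10 mm thick, on a 12 mm shank; to be pressed. The face is 66 mm above the bench when the punch is home (head resting on its washer) and 75 to 80 mm at the start. The head is sprung on its shank: it gives up to 4 mm under the finger, 3.5 N per mm, and springs back
- punch_large (a joint): how far this punch is pressed down, m: 0 to 0.005 at the start, 0.014 when its head just rests on the washer (home), negative if pulled up. It slides straight down, stiffly (about 3 N, no spring), and stays where it is left; it stops hard at home
- punch_square_top (a point): centre of the flat upper face of the steel punch with the square head 28 x 28 mm, 10 mm thick, on a 12 mm shank; to be left standing up, not pressed. The face is 66 mm above the bench when the punch is home (head resting on its washer) and 75 to 80 mm at the start. The head is sprung on its shank: it gives up to 4 mm under the finger, 3.5 N per mm, and springs back
- punch_square (a joint): how far this punch is pressed down, m: 0 to 0.005 at the start, 0.014 when its head just rests on the washer (home), negative if pulled up. It slides straight down, stiffly (about 3 N, no spring), and stays where it is left; it stops hard at home
- spare_punch: spare steel punch standing on the cutter's board, 48 mm tall, head 22 mm across, loose; origin at the centre of its underside. A bystander, to be left alone
- finger_ring: plain metal finger ring lying flat on the board, 23 mm across, 6 mm high, loose; origin at the centre of its underside. A bystander, to be left alone
- brass_slug: brass slug standing on the board, 28 mm across, 16 mm high, loose; origin at the centre of its underside. A bystander, to be left alone
- wax_block: pale wax block lying on the board, 40 x 30 x 18 mm, loose; origin at the centre of its underside. A bystander, to be left alone
- hammer: small hammer with a wooden handle lying on the bench along its x axis, 220 mm long, loose; origin at mid-length, on the bench. A bystander, to be left alone
- flux_jar: closed green glass jar on the bench, 56 mm across, 60 mm high, loose; origin at the centre of its underside. A bystander, to be left alone
- graver: graver with a wooden handle lying on the bench along its x axis, 140 mm long, loose; origin at mid-length, on the bench. A bystander, to be left alone
- solder_block: grey soldering block on the bench, 90 x 60 x 30 mm, loose; origin at the centre of its underside. A bystander, to be left alone

How it is judged:
By the outcome, as a careful person would: the job done as asked, in the order asked, and still so for the second after the job is handed in, with the robot touching nothing.
It also fails if it takes over 48 s, if anything falls off the work surface, if the arm or the gripper's body presses on something with over 40 N, if the wrist force passes 120 N, or if a joint passes its speed limit or range.

## Working session

There is one attempt and no reset: what is moved stays moved. The work goes in short steps, Python scripts to look and compute and a tool call to move; the robot and the scene stay as the last step left them, time stands still between calls to the robot, and variables do not carry over. Pictures are saved under pics/ and viewed, at most 10 in all, crops included, and the job is handed in when it is done.

Besides the shell and the picture viewer there is one more tool, called after "Request:" by a JSON object that holds its "api" and its "payload", one argument or row to a line. play_rows: Moves the arm, as the interface text tells. Its arguments: {"type":"object","properties":{"gripper":{"type":"array","items":{"type":"number"}},"delta_pos":{"type":"array","items":{"type":"array","items":{"type":"number"}}},"turn":{"type":"array","items":{"type":"array","items":{"type":"number"}}},"squeeze":{"type":"number"}},"required":["gripper","delta_pos","turn"]}

```bash
mkdir -p pics; cat > h.py <<'E'
import numpy as np, cv2
from rig import robot
def save(n,tag):
    c=robot.camera(n); cv2.imwrite(f'pics/{tag}.png',c['color'][:,:,::-1])
    np.savez(f'pics/{tag}.npz',**{k:v for k,v in c.items()}); return c
def K(c):
    f=210/np.tan(np.radians(float(c['vfov']))/2)
    return np.array([[f,0,c['cx']],[0,f,c['cy']],[0,0,1]],float),np.array([float(c['k1']),0,0,0])
def ray(c,px):
    k,d=K(c); p=cv2.undistortPoints(np.array([[px]],float),k,d)[0,0]
    R=np.array(c['R']);t=np.array(c['t']); return -R.T@t, R.T@np.array([p[0],p[1],1])
def at(c,px,z):
    o,r=ray(c,px); return o+r*(z-o[2])/r[2]
def proj(c,X):
    k,d=K(c); return cv2.projectPoints(np.array([X],float),cv2.Rodrigues(np.array(c['R']))[0],np.array(c['t'],float),k,d)[0].reshape(-1,2)
def tri(obs):
    A=np.zeros((3,3));b=np.zeros(3)
    for c,px in obs:
        o,r=ray(c,px); r=r/np.linalg.norm(r); P=np.eye(3)-np.outer(r,r);A+=P;b+=P@o
    return np.linalg.solve(A,b)
E
python3 - <<'E'
from h import *
for n in('scene','top'): c=save(n,n+'0'); print(n,c['vfov'],c['k1'],c['t'])
o=robot.get_obs();print(o['time'],o['position'],o['tool_rot'],o['ft_force'],o['grip_width'])
a=cv2.imread('pics/scene0.png');b=cv2.imread('pics/top0.png')
E
```

```text
scene 49.470858679469 0.011727446006163518 [-0.4397206  -0.25693218  1.42943977]
top 48.869428492336816 -0.07255375968819537 [0.0266799  0.55938375 1.26774093]
0.1 [ 0.23564551 -0.57809809  0.18557746] [ 9.81352819e-01  1.92212702e-01 -6.67949149e-06 -9.60315676e-04] [ 0.07799361  0.31435636 -0.13616863] 0.086924928047351
```

View pics/top0.png

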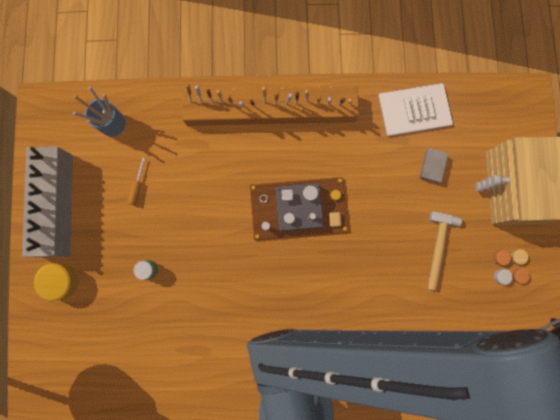

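View pics/scene0.png

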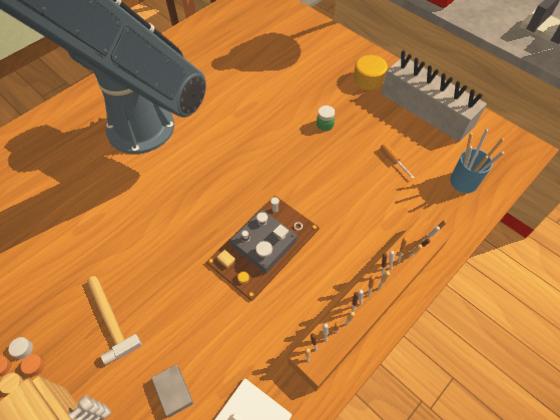

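The cutter is centred near (299,208) in the top view. In that view the square head is at (287,195), the large at (311,193), the middle at (289,218) and the small at (312,217). The spare punch is at (266,226), the slug at (336,196) and the wax at (335,219). I'll enlarge both views to get precise positions.

```bash
python3 - <<'E'
from h import *
a=cv2.imread('pics/scene0.png')[190:310,195:330];b=cv2.imread('pics/top0.png')[165:255,240:360]
a=cv2.resize(a,(400,356),interpolation=cv2.INTER_CUBIC);b=cv2.resize(b,(400,300),interpolation=cv2.INTER_CUBIC)
im=np.zeros((356,800,3),np.uint8);im[:356,:400]=a;im[:300,400:]=b
cv2.imwrite('pics/c0.png',im)
c=dict(np.load('pics/top0.npz'))
for n,p in dict(sq=(287,195),L=(311,193),M=(289,218),S=(312,217)).items(): print(n,at(c,p,.077))
for p in [(252,185),(342,180),(345,234),(257,239)]: print(at(c,p,.012))
E
```

```text
sq [0.59959953 0.00840454 0.077     ]
L [ 0.60351074 -0.05710704  0.077     ]
M [0.53664306 0.00468162 0.077     ]
S [ 0.53778963 -0.05767174  0.077     ]
[0.64057371 0.10663515 0.012     ]
[ 0.64895832 -0.15254113  0.012     ]
[ 0.49316098 -0.15485072  0.012     ]
[0.48546933 0.09534935 0.012     ]
```

View pics/c0.png

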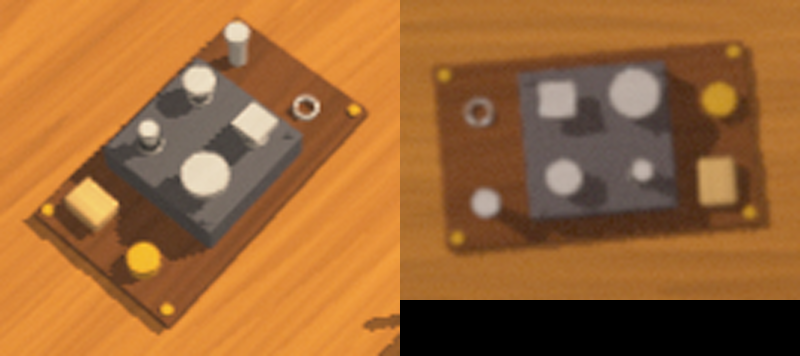

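Request:
{"api": "play_rows", "payload": {
  "gripper": [1,1,1,1,1,1,1,1,1,1,1,1],
  "delta_pos": [
    [3,-2,-5],
    [7,-5,-7],
    [12,-9,-7],
    [17,-12.5,-7],
    [22,-16.5,-7],
    [27,-20,-7],
    [32,-24,-7],
    [37,-27.5,-7],
    [42,-31.5,-7],
    [47,-35,-7],
    [50.5,-37.5,-7],
    [51.8,-38.6,-7]
  ],
  "turn": [
    [0,0,0],
    [0,0,0],
    [0,0,0],
    [0,0,0],
    [0,0,0],
    [0,0,0],
    [0,0,0],
    [0,0,0],
    [0,0,0],
    [0,0,0],
    [0,0,0],
    [0,0,0]
  ]
}}

```text
time: 1.6
position: [0.5704, -0.0237, 0.2559]
tool_rot: [0.981, 0.194, -0.0, -0.0]
ft_force: [0.4, -1.1, -0.1]
grip_width: 0.0001
grip_force: 0.0
```

```bash
python3 - <<'E'
from h import *
c=save('wrist','w0')
o=robot.get_obs();print(o['time'],o['position'],o['tool_rot'],o['ft_force'],o['grip_width'],o['q'])
print(-c['R'].T@c['t'],c['R'])
E
```

```text
1.65 [ 0.57076029 -0.02299514  0.25591833] [ 9.81074775e-01  1.93627934e-01  4.59857105e-05 -7.12510572e-04] [ 1.67565423  0.19206678 -0.39464243] 0.00021002871679171026 [-2.36643362e-01  3.80770373e-01  1.48371717e+00  1.39227564e-03
  1.27761784e+00  9.44032713e-01]
[0.63055413 0.00095779 0.45381773] [[ 3.79956970e-01 -9.25004098e-01 -3.46298648e-04]
 [-8.96416956e-01 -3.68306747e-01  2.46549753e-01]
 [-2.28187076e-01 -9.33678690e-02 -9.69130074e-01]]
```

View pics/w0.png

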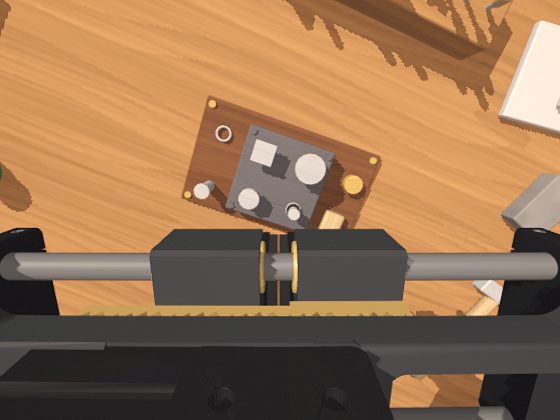

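Wrist view: the square head is at (264,153), large at (311,169), middle at (249,199), and small at (293,210) with its collar seen just below. The fingers are at (278,240). Next I segment the heads in all three views and triangulate.

```bash
python3 - <<'E'
from h import *
S={'w0':dict(sq=(264,153),L=(311,169),M=(249,199),S=(293,208)),
 'top0':dict(sq=(287,195),L=(311,193),M=(289,218),S=(312,216)),
 'scene0':dict(sq=(281,231),L=(264,249),M=(262,217),S=(245,234))}
C={};P={}
for v,d in S.items():
    c=C[v]=dict(np.load(f'pics/{v}.npz')); im=c['color'].astype(float); h=im.min(2)
    up=cv2.resize(h,None,fx=4,fy=4,interpolation=cv2.INTER_CUBIC)
    for n,(x,y) in d.items():
        pk=h[y-2:y+3,x-2:x+3].max(); m=(up>(pk+75)/2+ (0 if v!='w0' else 20)).astype(np.uint8)
        k,lab,st,ce=cv2.connectedComponentsWithStats(m); l=lab[int(4*y+1.5),int(4*x+1.5)]
        p=(ce[l]-1.5)/4; P[v,n]=p; print(v,n,p.round(1),(st[l][2:4]/4),st[l][4]/16,pk)
for n in S['w0']:
    X=tri([(C[v],P[v,n]) for v in S]); X2=tri([(C[v],P[v,n]) for v in('w0','top0')])
    print(n,X.round(4),X2.round(4),*[at(C[v],P[v,n],.077)[:2].round(4) for v in S],[ (proj(C[v],X)[0]-P[v,n]).round(1) for v in S])
E
```

```text
w0 sq [263.  152.5] [27.25 27.5 ] 481.1875 209.0
w0 L [309.8 168.5] [30.5 30.5] 732.5 213.0
w0 M [248.1 198.5] [20.75 20.75] 333.3125 209.0
w0 S [293.3 213.5] [12. 13.] 113.375 217.0
top0 sq [286.6 194.3] [11.25 10.75] 111.5 165.0
top0 L [309.8 192.4] [15.   14.75] 170.75 165.0
top0 M [288.6 217.6] [10.75 10.75] 87.3125 167.0
top0 S [312.2 215.5] [5.75 6.  ] 28.5 170.0
scene0 sq [280.9 230.9] [15.5  14.25] 124.4375 194.0
scene0 L [263.8 248.1] [16.75 14.75] 190.875 195.0
scene0 M [261.9 216.6] [11.5   9.75] 84.9375 198.0
scene0 S [244.8 232.9] [6.75 5.75] 30.875 203.0
sq [0.6021 0.01   0.0726] [0.6016 0.0097 0.0769] [0.6016 0.0099] [0.6015 0.0095] [0.6047 0.0088] [array([ 0.3, -0.6]), array([-0.2,  0. ]), array([-0.4, -0.1])]
L [ 0.606  -0.0539  0.073 ] [ 0.6056 -0.0539  0.0752] [ 0.6056 -0.0535] [ 0.6054 -0.054 ] [ 0.6081 -0.0549] [array([ 0.1, -0.5]), array([-0.1,  0. ]), array([-0.3, -0. ])]
M [0.5381 0.0061 0.0732] [0.5379 0.0059 0.0754] [0.5383 0.0061] [0.5377 0.0058] [0.5407 0.0049] [array([ 0.2, -0.5]), array([-0.1, -0. ]), array([-0.3, -0.1])]
S [ 0.5421 -0.0578  0.075 ] [ 0.5419 -0.0579  0.076 ] [ 0.542  -0.0573] [ 0.5419 -0.0582] [ 0.5436 -0.0581] [array([ 0.3, -0.3]), array([-0.2, -0. ]), array([-0.3, -0.1])]
```

Request:
{"api": "play_rows", "payload": {
  "gripper": [1,1,1,1,1,1],
  "delta_pos": [
    [-2,1.1,3],
    [-4,2.1,7],
    [-4,2.1,12],
    [-4,2.1,15],
    [-4,2.1,16.1],
    [-4,2.1,16.1]
  ],
  "turn": [
    [0,0,0],
    [0,0,0],
    [0,0,0],
    [0,0,0],
    [0,0,0],
    [0,0,0]
  ]
}}

```text
time: 2.4
position: [0.5404, -0.0612, 0.0953]
tool_rot: [0.981, 0.192, -0.0, -0.0]
ft_force: [0.7, 0.4, 0.4]
grip_width: 0.0006
grip_force: 0.0
```

```bash
python3 - <<'E'
from h import *
c=save('wrist','w1'); save('scene','s1')
for i in range(3):
    o=robot.get_obs();print(o['time'],o['position'],o['tool_rot'],o['ft_force'])
E
```

```text
2.5 [ 0.54175336 -0.0611628   0.09664946] [9.81386894e-01 1.92037094e-01 1.03773089e-03 6.64947878e-04] [-0.00920845 -0.02752642  0.32221971]
2.5 [ 0.54175336 -0.0611628   0.09664946] [9.81386894e-01 1.92037094e-01 1.03773089e-03 6.64947878e-04] [-0.00920845 -0.02752642  0.32221971]
2.5 [ 0.54175336 -0.0611628   0.09664946] [9.81386894e-01 1.92037094e-01 1.03773089e-03 6.64947878e-04] [-0.00920845 -0.02752642  0.32221971]
```

View pics/w1.png

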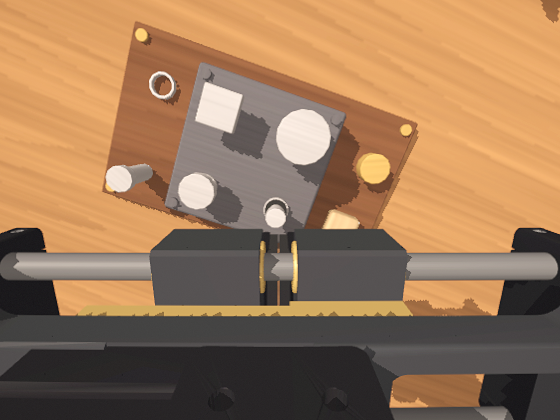

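In the wrist view the small head's bright top is at (275,215), just ahead of the fingertips, and its collar shows above it. Large is at (303,137), middle at (196,191). I'll re-measure from here.

```bash
python3 - <<'E'
from h import *
c=dict(np.load('pics/w1.npz'));w0=dict(np.load('pics/w0.npz'))
h=c['color'].astype(float).min(2);up=cv2.resize(h,None,fx=4,fy=4,interpolation=cv2.INTER_CUBIC)
k,lab,st,ce=cv2.connectedComponentsWithStats((up>160).astype(np.uint8))
for n,(x,y),q in [('S',(275,216),(293.3,213.5)),('M',(196,191),(248.1,198.5)),('L',(303,137),(309.8,168.5))]:
    l=lab[4*y,4*x];p=(ce[l]-1.5)/4;print(n,p,st[l][2:]/[4,4,16],at(c,p,.077),tri([(c,p),(w0,q)]))
for z in(.0966,.077): print(proj(c,[[.5418,-.0612,z]]))
ps=[]
for i in range(4):
    robot.camera('wrist');ps.append(robot.get_obs()['position'])
print(np.round(ps,4))
E
```

```text
S [274.81050828 216.48631387] [ 21.      23.     351.0625] [ 0.54215746 -0.05777038  0.077     ] [ 0.54056496 -0.05832797  0.07090423]
M [195.62617031 190.80957037] [  36.5      37.25   1014.6875] [0.53835467 0.00521352 0.077     ] [0.53704096 0.00614695 0.07224552]
L [302.81841236 136.4070501 ] [  54.75     56.     2375.1875] [ 0.60550428 -0.05404409  0.077     ] [ 0.60546352 -0.05417636  0.07315807]
[[278.80825123 226.33238226]]
[[278.75139151 218.50241184]]
[[ 0.5419 -0.061   0.0969]
 [ 0.5419 -0.0609  0.0969]
 [ 0.5418 -0.0608  0.0968]
 [ 0.5416 -0.0606  0.0966]]
```

Request:
{"api": "play_rows", "payload": {
  "gripper": [1,1,1,1,1,1,1,1],
  "delta_pos": [
    [0.1,-0.27,0.5],
    [0.1,-0.27,1.2],
    [0.1,-0.27,1.6],
    [0.1,-0.27,1.9],
    [0.1,-0.27,2.2],
    [0.1,-0.27,2.5],
    [0.1,-0.27,2.8],
    [0.1,-0.27,2.8]
  ],
  "turn": [
    [0,0,0],
    [0,0,0],
    [0,0,0],
    [0,0,0],
    [0,0,0],
    [0,0,0],
    [0,0,0],
    [0,0,0]
  ]
}}

```text
time: 3.7
position: [0.5405, -0.0575, 0.0672]
tool_rot: [0.981, 0.192, -0.0, -0.0]
ft_force: [-0.3, 0.2, 0.0]
grip_width: 0.0007
grip_force: 0.0
```

Fingertip at 67 mm with no force, which is suspicious, so I'll look.

```bash
python3 - <<'E'
from h import *
c=save('scene','s2'); w=save('wrist','w2')
for i in range(3):
    robot.camera('top');o=robot.get_obs();print(o['time'],o['position'].round(4),o['ft_force'].round(2),o['moment'].round(2))
a=c['color'][190:290,200:330,::-1];b=w['color'][20:270,90:430,::-1]
im=np.zeros((600,800,3),np.uint8)
a=cv2.resize(a,(400,308),interpolation=cv2.INTER_CUBIC);b=cv2.resize(b,(400,294),interpolation=cv2.INTER_CUBIC)
im[:308,:400]=a;im[:294,400:]=b
s1=np.load('pics/s1.npz')['color'][190:290,200:330,::-1];im[309:600,:400]=cv2.resize(s1,(400,308),interpolation=cv2.INTER_CUBIC)[:291]
cv2.imwrite('pics/c2.png',im)
E
```

```text
3.85 [ 0.5408 -0.0576  0.0675] [-0.94 -0.06 -0.91] [ 0.02  0.01 -0.06]
3.9 [ 0.5408 -0.0576  0.0676] [ 0.25 -0.02  0.85] [-0.02 -0.03 -0.01]
3.95 [ 0.5408 -0.0576  0.0676] [-0.04  0.01  1.44] [-0.02  0.01  0.03]
```

View pics/c2.png

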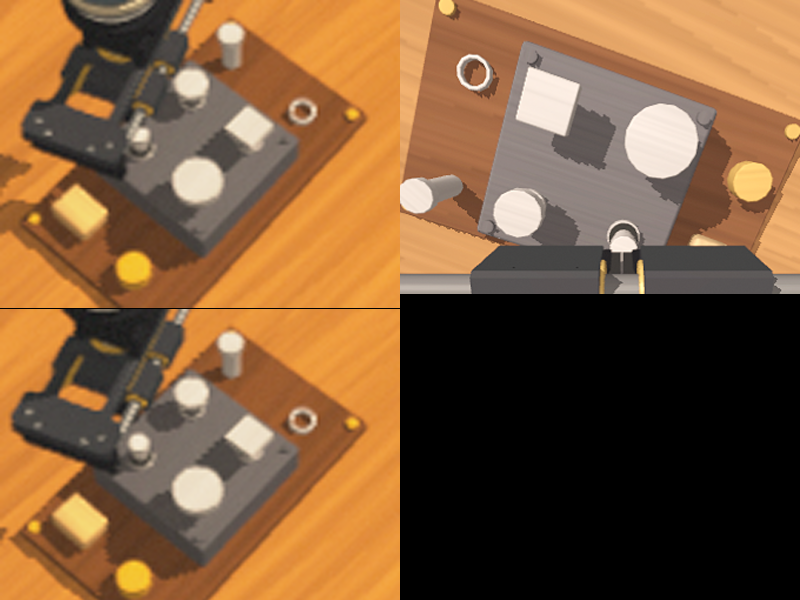

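```bash
python3 - <<'E'
from h import *
w=dict(np.load('pics/w2.npz'));s=dict(np.load('pics/s2.npz'));s1=dict(np.load('pics/s1.npz'))
tcp=[.5408,-.0576,.0676]
def circ(X,r,z): 
    t=np.linspace(0,2*np.pi,40);return np.c_[X[0]+r*np.cos(t),X[1]+r*np.sin(t),0*t+z]
def crop(c,x0,y0,x1,y1,W,H,ov):
    f=W/(x1-x0);im=cv2.resize(c['color'][y0:y1,x0:x1,::-1],(W,H),interpolation=cv2.INTER_CUBIC)
    if ov:
        for z,col in((.077,(0,0,255)),(.066,(0,255,0))):
            p=(proj(c,circ((.542,-.0578),.008,z)+0)-[x0,y0]+.5)*f
            cv2.polylines(im,[p.astype(int)],True,col,1)
    return im
print(proj(w,[tcp]),proj(s,[tcp]))
im=np.zeros((600,800,3),np.uint8)
for j,ov in enumerate((0,1)):
    im[300*j:300*j+300,:400]=crop(w,228,190,328,265,400,300,ov)
    im[300*j:300*j+300,400:]=crop(s,215,205,275,250,400,300,ov)
cv2.imwrite('pics/c3.png',im)
E
```

```text
[[278.23530994 227.44781331]] [[244.41864004 233.90029819]]
```

View pics/c3.png

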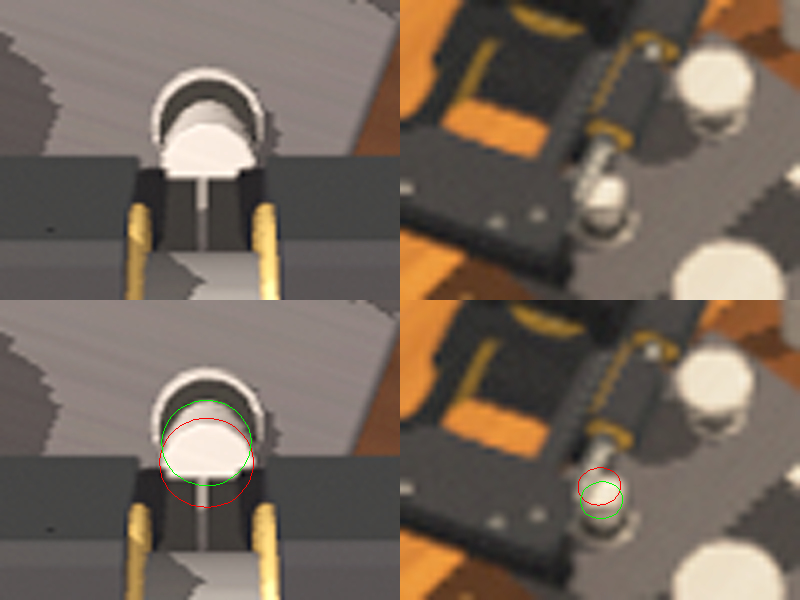

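```bash
python3 - <<'E'
from h import *
u=np.array([.925,.38])
for v,col in(('w1',275),('w2',279)):
    c=dict(np.load(f'pics/{v}.npz'));h=c['color'].astype(int).min(2)
    print(v,198,h[198:246,col]); print('gapcol',h[225:246,278])
    C=np.array([.542,-.0578])
    for r,z in((.0105,.056),(.0105,.052),(.008,.077),(.008,.067),(.008,.057)):
        print(r,z,proj(c,[[*(C+s*r*u),z] for s in(1,-1)]).round(1).tolist())
for i in range(4):
    robot.camera('top');o=robot.get_obs();print(o['position'].round(4),o['ft_force'].round(2))
E
```

```text
w1 198 [219 151  67  60  63  57 129 188 187 183 205 228 225 223 223 223 222 222
 226 224 221 220 220 219 218 217 217 218 222 179 126 121 123 126 124 126
  80  55  55  56  55  55  56  56  56  56  56  55]
gapcol [219 221 161 123 123 122 123 127 126 102  94  93  94  94  94  93  84  72
  52  52  52]
0.0105 0.056 [[275.0, 197.6], [275.1, 221.7]]
0.0105 0.052 [[275.0, 196.6], [275.2, 220.4]]
0.008 0.077 [[274.7, 206.6], [274.8, 226.6]]
0.008 0.067 [[274.8, 203.6], [275.0, 222.7]]
0.008 0.057 [[275.0, 200.8], [275.1, 219.2]]
w2 198 [128 127 128 128 127 126 125 125 133 185 219 168  72  63  65  64  57 147
 190 192 189 189 183 232 227 225 224 224 225 224 224 225 227 225 224 229
 180 134 131 133 132 132 133 133  86  79  82  81]
gapcol [224 225 224 225 227 226 223 223 228 183 160 161 161 161 162 162 165 121
  95  97  97]
0.0105 0.056 [[279.0, 207.7], [279.1, 234.6]]
0.0105 0.052 [[279.0, 206.4], [279.1, 232.8]]
0.008 0.077 [[279.2, 219.0], [279.2, 241.4]]
0.008 0.067 [[279.1, 215.0], [279.2, 236.4]]
0.008 0.057 [[279.1, 211.4], [279.1, 231.9]]
[ 0.5408 -0.0576  0.0676] [-0.25  0.49 -0.09]
[ 0.5408 -0.0576  0.0676] [-0.3   0.53 -0.28]
[ 0.5408 -0.0576  0.0676] [ 0.07 -0.82  0.68]
[ 0.5408 -0.0576  0.0676] [-0.01 -0.11 -0.97]
```

Head has not moved and there's no force, so contact hasn't been made yet. I'll go on down in small steps, watching the force.

Request:
{"api": "play_rows", "payload": {
  "gripper": [1,1,1],
  "delta_pos": [
    [0,0,0.1],
    [0,0,0.2],
    [0,0,0.2]
  ],
  "turn": [
    [0,0,0],
    [0,0,0],
    [0,0,0]
  ]
}}

```text
time: 4.53
position: [0.5406, -0.0575, 0.0653]
tool_rot: [0.981, 0.192, -0.0, -0.0]
ft_force: [0.3, -0.2, -0.5]
grip_width: 0.0003
grip_force: 0.0
```

```bash
python3 - <<'E'
from h import *
w=save('wrist','w3')
F=[]
for i in range(6):
    robot.camera('top');o=robot.get_obs();F.append(o['ft_force'])
print(o['position'].round(4),np.mean(F,0))
h=w['color'].astype(int).min(2);print(h[200:246,279])
print(h[200:246,270])
s=dict(np.load('pics/s2.npz'));w2=dict(np.load('pics/w2.npz'))
for hh in(0,.01,.02,.03,.05,.07):
  for e in (0,.0095):
    X=[[.5408+.925*e,-.0576+.38*e,.0676+hh]];print(hh,e,proj(w2,X)[0].round(1),((proj(s,X)[0]-[215,205])*6.67+[400,0]).round())
E
```

```text
[ 0.5407 -0.0576  0.0655] [ 0.29173498  0.10461696 -0.29522596]
[128 127 128 127 126 125 123 156 196 232 105  53  65  65  60  55 194 192
 192 190 188 185 234 227 224 225 225 225 224 224 226 227 225 229 180 133
 131 132 133 132 132 133 133  86  80  81]
[129 128 126 127 126 127 128 129 126 121 140 183 214 207 171  75  57  62
  63  65  62  59  77 125 183 199 209 222 235 230 228 229 201 202 123  55
  51  54  55  57  59  59  57  57  58  58]
0 0 [278.2 227.4] [596. 193.]
0 0.0095 [278.2 214.6] [619. 201.]
0.01 0 [278.2 232. ] [594. 180.]
0.01 0.0095 [278.2 218.6] [617. 188.]
0.02 0 [278.3 237.1] [592. 167.]
0.02 0.0095 [278.2 223. ] [615. 175.]
0.03 0 [278.3 242.7] [590. 154.]
0.03 0.0095 [278.2 228. ] [614. 162.]
0.05 0 [278.3 256. ] [586. 127.]
0.05 0.0095 [278.2 239.6] [610. 135.]
0.07 0 [278.3 272.9] [581.  99.]
0.07 0.0095 [278.3 254.6] [606. 108.]
```

Request:
{"api": "play_rows", "payload": {
  "gripper": [1,1,1,1],
  "delta_pos": [
    [0.1,0,0.1],
    [0.1,0,0.2],
    [0.1,0,0.3],
    [0.1,0,0.3]
  ],
  "turn": [
    [0,0,0],
    [0,0,0],
    [0,0,0],
    [0,0,0]
  ]
}}

```text
time: 5.38
position: [0.5415, -0.0572, 0.0623]
tool_rot: [0.981, 0.192, -0.0, -0.0]
ft_force: [-0.4, 0.4, -0.4]
grip_width: 0.0006
grip_force: 0.0
```

```bash
cat > chk.py <<'E'
from h import *
import sys
w=save('wrist',sys.argv[1]);F=[]
for i in range(5):
    robot.camera('top');o=robot.get_obs();F.append(o['ft_force'])
print(o['time'],o['position'].round(4),'F',np.mean(F,0).round(2),'tau',np.round(o['joint_torque'],2))
h=w['color'].astype(int).min(2);print(h[200:246,279])
E
python3 chk.py w4; python3 - <<'E'
import cv2,numpy as np
from h import *
s=save('scene','s4')
im=cv2.resize(s['color'][200:260,210:290,::-1],(800,600),interpolation=cv2.INTER_LANCZOS4)
cv2.imwrite('pics/c4.png',im)
E
```

```text
5.675 [ 0.5416 -0.0572  0.0625] F [ 0.16 -0.25 -0.05] tau [ 0.000e+00 -4.073e+01 -1.120e+01  6.000e-02 -3.000e-02 -0.000e+00]
[129 128 129 129 129 127 126 125 125 139 185 228 157  66  62  65  65  59
 132 191 192 192 191 188 190 236 226 225 225 225 225 223 225 234 185 137
 134 136 133 132 133 133 133 133 133 135]
```

View pics/c4.png

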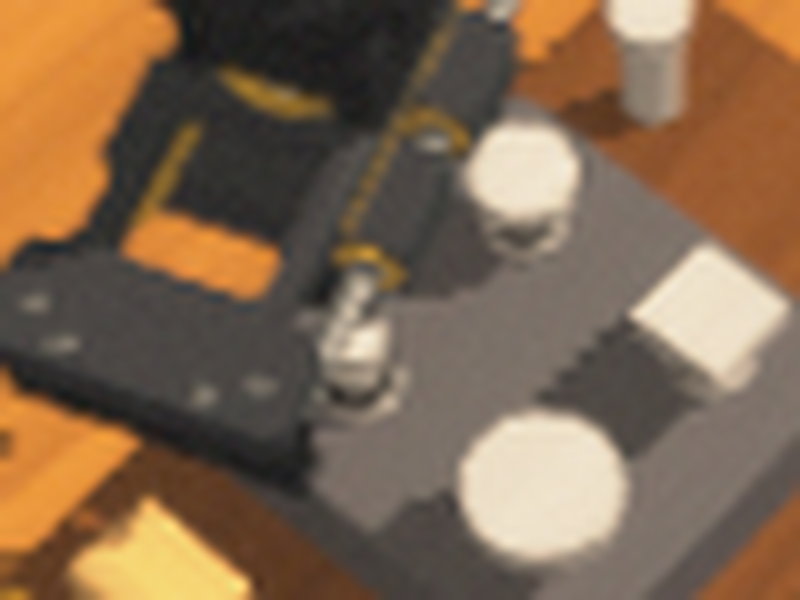

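Scene crop: the small head at (358,340) stands proud of its collar, and a narrow silver tip reaches towards it from above. No force yet, so I go further down.

Request:
{"api": "play_rows", "payload": {
  "gripper": [1,1,1,1,1],
  "delta_pos": [
    [0,0,0.1],
    [0,0,0.2],
    [0,0,0.3],
    [0,0,0.4],
    [0,0,0.4]
  ],
  "turn": [
    [0,0,0],
    [0,0,0],
    [0,0,0],
    [0,0,0],
    [0,0,0]
  ]
}}

```text
time: 6.35
position: [0.5415, -0.0572, 0.0583]
tool_rot: [0.981, 0.192, -0.0, -0.0]
ft_force: [0.2, 0.2, 0.9]
grip_width: 0.0005
grip_force: 0.0
```

```bash
python3 chk.py w5
```

```text
6.65 [ 0.5417 -0.0572  0.0585] F [-0.    0.31 -0.19] tau [ 0.000e+00 -4.083e+01 -1.102e+01  5.000e-02 -3.000e-02 -0.000e+00]
[127 128 129 128 128 129 128 127 126 125 122 187 209 202  88  56  65  66
  61  55 194 193 192 190 190 188 203 234 227 225 225 225 226 230 183 139
 137 136 136 136 133 133 133 133 132 134]
```

No contact yet, but the closing axis points near the middle punch. I'll turn the tool so the gripper's long side runs clear of the neighbours before going lower.

Request:
{"api": "play_rows", "payload": {
  "gripper": [1,1,1,1,1],
  "delta_pos": [
    [0,0,-0.4],
    [0,0,-0.4],
    [0,0,-0.4],
    [0,0,-0.4],
    [0,0,-0.4]
  ],
  "turn": [
    [0,0,-0.13],
    [0,0,-0.26],
    [0,0,-0.395],
    [0,0,-0.395],
    [0,0,-0.395]
  ]
}}

```text
time: 7.28
position: [0.5416, -0.0572, 0.0625]
tool_rot: [0.925, 0.38, 0.0, 0.0]
ft_force: [-0.9, -0.7, 0.5]
grip_width: 0.0005
grip_force: 0.0
```

```bash
python3 chk.py w6; python3 - <<'E'
from h import *
c=dict(np.load('pics/w6.npz'));print(robot.get_obs()['tool_rot'])
cv2.imwrite('pics/c6.png',cv2.resize(c['color'][60:360,80:480,::-1],(800,600),interpolation=cv2.INTER_CUBIC))
o=robot.get_obs();print([proj(c,[[.5417,-.0572,.0625+h]]).round(1).tolist() for h in(0,.02,.04)],c['vfov'])
E
```

```text
7.575 [ 0.5416 -0.0572  0.0625] F [-0.19 -0.14 -0.23] tau [ -0.   -40.71 -11.17   0.06  -0.     0.  ]
[123 123 121 119 120 119 119 118 120 119 155 198 223 100  54  63  62  60
  53 182 195 180 194 194 193 211 228 220 218 219 218 218 221 227 178 132
 130 131 131 130 130 129 129 128 130 131]
[9.24641357e-01 3.80839023e-01 9.53202197e-06 2.83602997e-06]
[[[279.2, 227.7]], [[279.3, 237.3]], [[279.4, 249.2]]] 71.57425877648946
```

View pics/c6.png

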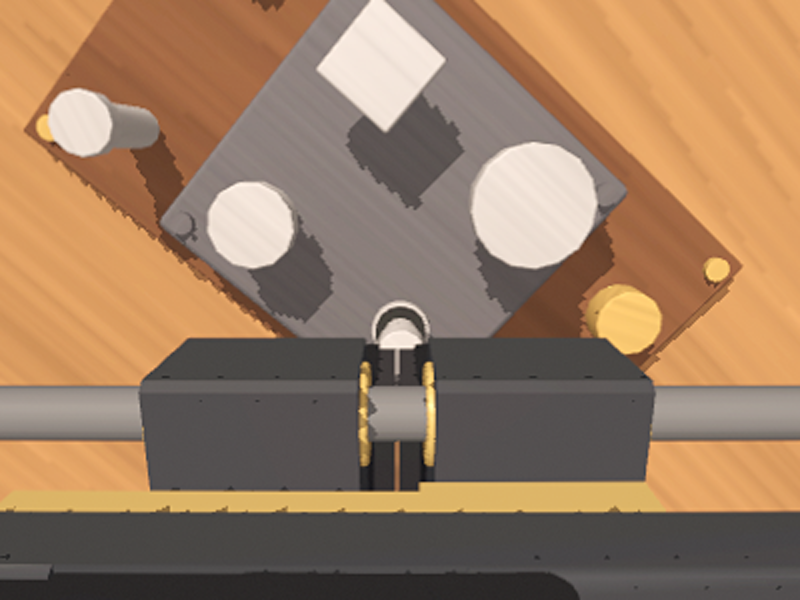

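The gripper's long side is now clear of the middle head (crop 250,225) and the large head (533,205). The small head is at (400,330), partly under the fingers. Continuing down.

Request:
{"api": "play_rows", "payload": {
  "gripper": [1,1,1,1,1,1,1],
  "delta_pos": [
    [0,0,0.2],
    [0,0,0.4],
    [0,0,0.6],
    [0,0,0.75],
    [0,0,0.9],
    [0,0,1.0],
    [0,0,1.0]
  ],
  "turn": [
    [0,0,0],
    [0,0,0],
    [0,0,0],
    [0,0,0],
    [0,0,0],
    [0,0,0],
    [0,0,0]
  ]
}}

```text
time: 8.45
position: [0.5415, -0.0572, 0.0524]
tool_rot: [0.925, 0.381, -0.0, -0.0]
ft_force: [0.2, -0.1, 0.9]
grip_width: -0.0
grip_force: 0.0
```

```bash
python3 chk.py w7
```

```text
8.75 [ 0.5417 -0.0572  0.0525] F [-0.19 -0.1  -0.1 ] tau [ -0.   -40.96 -10.72   0.06  -0.     0.  ]
[123 123 123 124 123 122 119 119 120 120 120 122 122 117 191 207 193  84
  57  66  62  60  53 183 196 193 192 197 195 193 214 225 221 224 177 133
 132 135 136 134 134 133  98  94  95  96]
```

Request:
{"api": "play_rows", "payload": {
  "gripper": [1,1,1,1,1],
  "delta_pos": [
    [0,0,0.2],
    [0,0,0.4],
    [0,0,0.5],
    [0,0,0.6],
    [0,0,0.6]
  ],
  "turn": [
    [0,0,0],
    [0,0,0],
    [0,0,0],
    [0,0,0],
    [0,0,0]
  ]
}}

```text
time: 9.38
position: [0.5416, -0.0572, 0.0464]
tool_rot: [0.925, 0.381, -0.0, -0.0]
ft_force: [0.8, -0.5, 0.3]
grip_width: 0.0002
grip_force: 0.0
```

```bash
python3 chk.py w8;python3 - <<'E'
from h import *
# scene check: finger/head region difference between s4 and now
s=save('scene','s8')
E
```

```text
9.675 [ 0.5416 -0.0572  0.0465] F [ 0.03 -0.15  0.42] tau [ -0.   -41.12 -10.45   0.06  -0.    -0.  ]
[124 123 123 124 124 124 124 122 120 121 120 120 120 122 124 119 175 199
 222 130  58  64  63  62  59  73 197 196 183 193 199 196 195 213 185 137
 132 135 137  98  96  97  97  96  95  95]
```

Request:
{"api": "play_rows", "payload": {
  "gripper": [1,1,1,1,1],
  "delta_pos": [
    [0,0,0.15],
    [0,0,0.3],
    [0,0,0.45],
    [0,0,0.6],
    [0,0,0.6]
  ],
  "turn": [
    [0,0,0],
    [0,0,0],
    [0,0,0],
    [0,0,0],
    [0,0,0]
  ]
}}

```text
time: 10.35
position: [0.5416, -0.0572, 0.0405]
tool_rot: [0.925, 0.381, -0.0, -0.0]
ft_force: [0.2, -0.1, 1.4]
grip_width: 0.0004
grip_force: 0.9
```

```bash
python3 chk.py w9;python3 - <<'E'
from h import *
s=save('scene','s9')
for v in('s1','s4','s8','s9'):
    h=np.load(f'pics/{v}.npz')['color'].astype(int).min(2);print(v,h[222:248,245],h[222:248,247])
E
```

```text
10.65 [ 0.5416 -0.0572  0.0405] F [-0.65  0.36  1.55] tau [-3.000e-02 -4.043e+01 -1.018e+01  7.000e-02 -1.500e-01  0.000e+00]
[119 120 120 120 120 121 119 120 120 118 117 116 117 117 117 118 119 117
 153 187 209 177  75  56  64  62  58  54 130 191 190 188 191 199 154  96
 133 101  92  92  91  92  91  94  95  94]
s1 [ 68  46  60  84  97 100 100 105 147 208 211 212 209 196 118 125 105  71
  63 101 100 101 100 103 101 103] [ 51  75  84  85  88 103 100 103 107 147 192 197 187 166 130 122  95  62
 101 118 105 101 105 103 101 102]
s4 [ 64  63  48  48  75 107 140 153 146 149 131 177 191 196 118 125 107  72
  62  99  98 102 102 100 101 103] [ 69  66  58  53  68  88 100  94  79  93 150 197 189 167 128 122  98  67
 101 119 102 101 102 102 101 101]
s8 [48 45 46 43 45 44 43 24 29 27 45 66 70 70 66 69 68 70 68 68 71 69 66 44
 40 29] [ 46  46  45  47  44  44  44  34  33  39  54  68  67  67  69  68  71  68
  67  73 114 109  70  46  40  33]
s9 [47 47 46 48 44 45 46 42 33 25 28 40 61 69 68 70 72 67 70 70 71 67 64 66
 48 42] [ 46  49  46  44  44  45  44  44  30  30  36  50  68  72  70  68  69  64
  69  66  72  88 108  80  49  42]
```

Contact begins at TCP z about 41 mm. Going gently on.

Request:
{"api": "play_rows", "payload": {
  "gripper": [1,1],
  "delta_pos": [
    [0,0,0.1],
    [0,0,0.1]
  ],
  "turn": [
    [0,0,0],
    [0,0,0]
  ]
}}

```text
time: 10.95
position: [0.5416, -0.0572, 0.0394]
tool_rot: [0.925, 0.381, 0.0, -0.0]
ft_force: [-0.7, 0.1, 2.7]
grip_width: 0.0001
grip_force: 1.2
```

```bash
python3 chk.py w10;python3 - <<'E'
from h import *
o=robot.get_obs();print(o['moment'].round(2),o['grip_force'],o['grip_width'],o['tool_rot'])
E
```

```text
11.25 [ 0.5416 -0.0572  0.0394] F [-0.41  0.1   2.22] tau [ -0.05 -40.18 -10.15   0.07  -0.2    0.  ]
[119 118 119 119 118 118 119 118 119 118 117 115 115 115 115 115 117 117
 114 186 194 216 114  51  61  61  60  58  49 192 190 187 190 197 153 114
 113  95  91  91  90  91  92  92  93  93]
[-0.05  0.1  -0.04] 1.1966006274087704 0.00028726296065289614 [ 9.24565336e-01  3.81023541e-01 -3.00873772e-05 -2.12598774e-05]
```

Request:
{"api": "play_rows", "payload": {
  "gripper": [1,1,1],
  "delta_pos": [
    [0,0,0.1],
    [0,0,0.2],
    [0,0,0.2]
  ],
  "turn": [
    [0,0,0],
    [0,0,0],
    [0,0,0]
  ]
}}

```text
time: 11.62
position: [0.5416, -0.0572, 0.0373]
tool_rot: [0.925, 0.381, -0.0, -0.0]
ft_force: [-0.6, -0.2, 2.3]
grip_width: 0.0004
grip_force: 1.1
```

```bash
python3 chk.py w11;python3 - <<'E'
from h import *
o=robot.get_obs();print(o['moment'].round(2),o['grip_force'],o['grip_width'],o['tool_rot'])
E
```

```text
11.925 [ 0.5416 -0.0572  0.0374] F [-0.68  0.26  2.04] tau [ -0.05 -40.42 -10.1    0.06  -0.19   0.  ]
[116 118 116 118 118 117 117 117 117 117 115 115 114 114 114 114 114 117
 116 121 184 198 216  96  46  62  60  60  57  48 191 189 189 195 151 109
 129 133 129  93  89  91  89  92  91  91]
[0.01 0.02 0.07] 1.0125781234455644 0.0006264596254867427 [ 9.24564497e-01  3.81025576e-01 -3.23737459e-05 -2.04232729e-05]
```

Request:
{"api": "play_rows", "payload": {
  "gripper": [1,1,1,1,1,1],
  "delta_pos": [
    [0,0,0.1],
    [0,0,0.2],
    [0,0,0.3],
    [0,0,0.4],
    [0,0,0.5],
    [0,0,0.5]
  ],
  "turn": [
    [0,0,0],
    [0,0,0],
    [0,0,0],
    [0,0,0],
    [0,0,0],
    [0,0,0]
  ]
}}

```text
time: 12.68
position: [0.5416, -0.0572, 0.0323]
tool_rot: [0.925, 0.381, -0.0, -0.0]
ft_force: [-0.9, -0.4, 2.6]
grip_width: 0.0005
grip_force: 1.1
```

```bash
python3 chk.py w12
```

```text
12.975 [ 0.5416 -0.0572  0.0324] F [-0.78  0.12  2.33] tau [ -0.06 -40.61  -9.93   0.06  -0.21   0.  ]
[113 114 116 117 117 117 117 117 116 117 117 117 116 114 113 114 114 114
 114 115 116 111 184 187 213 143  60  56  62  57  50 126 189 196 150 112
 132  97  89  90  90  89  90  91  90  92]
```

Request:
{"api": "play_rows", "payload": {
  "gripper": [1,1,1,1],
  "delta_pos": [
    [0,0,0.1],
    [0,0,0.15],
    [0,0,0.2],
    [0,0,0.2]
  ],
  "turn": [
    [0,0,0],
    [0,0,0],
    [0,0,0],
    [0,0,0]
  ]
}}

```text
time: 13.48
position: [0.5416, -0.0572, 0.0304]
tool_rot: [0.925, 0.381, -0.0, -0.0]
ft_force: [-1.4, 0.2, 3.1]
grip_width: 0.0005
grip_force: 1.2
```

```bash
python3 chk.py w13
```

```text
13.775 [ 0.5416 -0.0572  0.0304] F [-0.31  0.21  2.23] tau [ -0.08 -40.51  -9.87   0.06  -0.24   0.  ]
[113 113 115 116 117 117 116 117 117 117 117 117 116 115 114 113 113 114
 113 113 115 116 111 184 190 212 143  61  55  60  51 124 189 196 150 113
  88  90  90  89  89  90  90  90  92  91]
```

Request:
{"api": "play_rows", "payload": {
  "gripper": [1,1,1],
  "delta_pos": [
    [0,0,0.05],
    [0,0,0.1],
    [0,0,0.1]
  ],
  "turn": [
    [0,0,0],
    [0,0,0],
    [0,0,0]
  ]
}}

```text
time: 14.15
position: [0.5416, -0.0572, 0.0295]
tool_rot: [0.925, 0.381, -0.0, -0.0]
ft_force: [-0.8, 0.8, 2.5]
grip_width: 0.0005
grip_force: 1.4
```

```bash
python3 chk.py w14
```

```text
14.45 [ 0.5416 -0.0572  0.0295] F [-1.1   0.12  2.37] tau [ -0.09 -40.3   -9.83   0.06  -0.28   0.  ]
[114 113 113 116 117 117 118 116 117 117 117 116 116 117 113 113 113 114
 113 113 115 116 113 157 183 203 185  78  49  60  55 125 189 196 151  82
 128  96  88  89  90  90  90  90  91  90]
```

Request:
{"api": "play_rows", "payload": {
  "gripper": [1,1,1],
  "delta_pos": [
    [0,0,0.05],
    [0,0,0.1],
    [0,0,0.1]
  ],
  "turn": [
    [0,0,0],
    [0,0,0],
    [0,0,0]
  ]
}}

```text
time: 14.82
position: [0.5416, -0.0572, 0.0287]
tool_rot: [0.925, 0.381, 0.0, 0.0]
ft_force: [-1.2, 0.3, 5.2]
grip_width: 0.0003
grip_force: 2.7
```

```bash
python3 chk.py w15
```

```text
15.125 [ 0.5417 -0.0572  0.0287] F [-1.76  0.5   5.27] tau [ -0.13 -39.08  -9.73   0.07  -0.45   0.  ]
[113 113 113 115 116 116 116 116 116 116 117 116 117 117 115 113 113 113
 114 113 113 117 115 131 184 197 213 111  48  58  58  68 191 197 151  81
 109  94  89  90  89  90  90  92  91  91]
```

Force jumped to 5.3 N, so the small punch is on its stop. I'll press slightly more and then retreat straight up.

Request:
{"api": "play_rows", "payload": {
  "gripper": [1,1,1,1,1,1,1,1],
  "delta_pos": [
    [0,0,0.07],
    [0,0,0.07],
    [0,0,0.07],
    [0,0,-0.2],
    [0,0,-0.8],
    [0,0,-2],
    [0,0,-3.6],
    [0,0,-3.6]
  ],
  "turn": [
    [0,0,0],
    [0,0,0],
    [0,0,0],
    [0,0,0],
    [0,0,0],
    [0,0,0],
    [0,0,0],
    [0,0,0]
  ]
}}

```text
time: 16.12
position: [0.5431, -0.0576, 0.0663]
tool_rot: [0.925, 0.381, 0.002, 0.001]
ft_force: [-0.1, 0.2, 0.6]
grip_width: 0.0004
grip_force: 0.0
```

Request:
{"api": "play_rows", "payload": {
  "gripper": [1,1,1,1,1,1,1,1,1,1,1],
  "delta_pos": [
    [1,-1,0],
    [2,-2.2,0],
    [3.2,-3.5,0],
    [4.2,-4.7,0],
    [4.2,-4.7,0],
    [4.2,-4.7,0],
    [4.2,-4.7,0],
    [4.2,-4.7,0],
    [4.2,-4.7,0],
    [4.2,-4.7,0],
    [4.2,-4.7,0]
  ],
  "turn": [
    [0,0,0.17],
    [0,0,0.34],
    [0,0,0.51],
    [0,0,0.68],
    [0,0,0.85],
    [0,0,1.02],
    [0,0,1.19],
    [0,0,1.34],
    [0,0,1.39],
    [0,0,1.39],
    [0,0,1.39]
  ]
}}

```text
time: 17.5
position: [0.5383, 0.0058, 0.0644]
tool_rot: [0.954, -0.299, -0.0, -0.0]
ft_force: [0.1, -0.1, 1.3]
grip_width: 0.0006
grip_force: 0.0
```

```bash
python3 chk.py w16; python3 - <<'E'
from h import *
o=robot.get_obs();print(o['tool_rot'],o['q'])
s=save('scene','s16')
for v in('scene0','s16'):
    h=np.load(f'pics/{v}.npz')['color'].astype(int).min(2);print(v,h[222:248,245],h[222:248,247])
E
```

```text
17.8 [0.5383 0.0058 0.0645] F [ 0.5  -0.16 -0.2 ] tau [  0.   -40.28 -11.14   0.    -0.08  -0.  ]
[142 142 146 144 142 142 142 143 145 101 130 220 157 140 140 143 237 237
 236 237 235 235 237 237 236 234 233 232 231 232 232 230 229 234 187 139
 137 138 138 138 136 137 138 137 135 135]
[ 9.54137511e-01 -2.99368686e-01 -1.08517973e-05 -5.33726297e-06] [-1.96949609e-01  5.91616985e-01  1.75744170e+00  1.81605231e-05
  7.92554404e-01  1.98189582e+00]
scene0 [ 50  50  54  86  98  93  95 102 140 196 201 201 198 186 113 119 101  68
  58  96  94  96  97  96  97  98] [ 60  79  84  80  84  98  95  98 104 140 181 188 176 158 121 115  91  61
  96 113  97  95  99  97  96  95]
s16 [ 56  46  48  61  67  67  67  68  65  66  86 128 128 130 131 129 122 109
  55  90  86  67  77 102 101 102] [ 50  59  68  66  67  66  67  65  69  66  75  98 118 131 128 119  96  63
  73  99  78  73  92 104 103 103]
```

Request:
{"api": "play_rows", "payload": {
  "gripper": [1,1,1,1,1,1,1,1,1,1,1],
  "delta_pos": [
    [0,0,0.6],
    [0,0,1.3],
    [0,0,1.9],
    [0,0,2.1],
    [0,0,2.3],
    [0,0,2.5],
    [0,0,2.7],
    [0,0,2.9],
    [0,0,3.1],
    [0,0,3.2],
    [0,0,3.2]
  ],
  "turn": [
    [0,0,0],
    [0,0,0],
    [0,0,0],
    [0,0,0],
    [0,0,0],
    [0,0,0],
    [0,0,0],
    [0,0,0],
    [0,0,0],
    [0,0,0],
    [0,0,0]
  ]
}}

```text
time: 19.23
position: [0.5385, 0.0057, 0.0324]
tool_rot: [0.954, -0.299, 0.0, -0.0]
ft_force: [-0.1, 0.3, 2.9]
grip_width: 0.0003
grip_force: 1.1
```

```bash
python3 chk.py w17
```

```text
19.525 [0.5385 0.0057 0.0325] F [-0.25  0.48  1.98] tau [-1.000e-02 -4.007e+01 -9.300e+00 -0.000e+00 -7.000e-02  0.000e+00]
[123 123 121 121 121 123 123 124 123 123 123 123 123 124 127 126 124 123
 123 123 125 109  99 120 123 122 119 141 155 152 150 151 152 155 113  82
  82  83  81  82  81  82  80  81  82  80]
```

Sliding at about 2 N. On towards home.

Request:
{"api": "play_rows", "payload": {
  "gripper": [1,1,1,1,1],
  "delta_pos": [
    [0,0,0.1],
    [0,0,0.2],
    [0,0,0.3],
    [0,0,0.37],
    [0,0,0.37]
  ],
  "turn": [
    [0,0,0],
    [0,0,0],
    [0,0,0],
    [0,0,0],
    [0,0,0]
  ]
}}

```text
time: 20.15
position: [0.5385, 0.0057, 0.0289]
tool_rot: [0.954, -0.299, 0.0, -0.0]
ft_force: [-0.8, -0.8, 4.8]
grip_width: 0.0003
grip_force: 2.3
```

```bash
python3 chk.py w18|head -1
```

```text
20.45 [0.5384 0.0057 0.0289] F [-0.01  0.76  4.69] tau [-2.000e-02 -3.875e+01 -8.750e+00 -1.000e-02 -1.000e-01  0.000e+00]
```

Request:
{"api": "play_rows", "payload": {
  "gripper": [1,1,1,1,1,1,1,1],
  "delta_pos": [
    [0,0,0.08],
    [0,0,0.08],
    [0,0,0.08],
    [0,0,-0.2],
    [0,0,-0.8],
    [0,0,-2],
    [0,0,-3.6],
    [0,0,-3.6]
  ],
  "turn": [
    [0,0,0],
    [0,0,0],
    [0,0,0],
    [0,0,0],
    [0,0,0],
    [0,0,0],
    [0,0,0],
    [0,0,0]
  ]
}}

```text
time: 21.45
position: [0.5397, 0.0055, 0.0665]
tool_rot: [0.954, -0.299, 0.002, -0.0]
ft_force: [0.9, -0.1, -0.5]
grip_width: 0.0004
grip_force: 0.0
```

Request:
{"api": "play_rows", "payload": {
  "gripper": [1,1,1,1,1,1,1],
  "delta_pos": [
    [1.5,0.2,0],
    [4,0.5,0],
    [6.5,0.8,0],
    [8.5,1,0],
    [8.94,1.06,0],
    [8.94,1.06,0],
    [8.94,1.06,0]
  ],
  "turn": [
    [0,0,0.1],
    [0,0,0.2],
    [0,0,0.26],
    [0,0,0.26],
    [0,0,0.26],
    [0,0,0.26],
    [0,0,0.26]
  ]
}}

```text
time: 22.32
position: [0.6045, -0.0532, 0.0646]
tool_rot: [0.907, -0.42, -0.001, 0.0]
ft_force: [-0.7, 0.2, -0.4]
grip_width: 0.0006
grip_force: 0.0
```

```bash
python3 chk.py w19|head -1
```

```text
22.625 [ 0.6054 -0.0538  0.0648] F [ 0.27  0.39 -0.16] tau [ 2.000e-02 -4.531e+01 -1.322e+01 -1.000e-02 -8.000e-02  0.000e+00]
```

Request:
{"api": "play_rows", "payload": {
  "gripper": [1,1,1,1,1,1,1,1,1,1,1],
  "delta_pos": [
    [0,0,0.6],
    [0,0,1.3],
    [0,0,1.9],
    [0,0,2.1],
    [0,0,2.3],
    [0,0,2.5],
    [0,0,2.7],
    [0,0,2.9],
    [0,0,3.1],
    [0,0,3.2],
    [0,0,3.2]
  ],
  "turn": [
    [0,0,0],
    [0,0,0],
    [0,0,0],
    [0,0,0],
    [0,0,0],
    [0,0,0],
    [0,0,0],
    [0,0,0],
    [0,0,0],
    [0,0,0],
    [0,0,0]
  ]
}}

```text
time: 24.0
position: [0.6058, -0.0541, 0.0327]
tool_rot: [0.907, -0.421, 0.0, -0.0]
ft_force: [-0.9, 0.2, 2.4]
grip_width: 0.0004
grip_force: 1.1
```

```bash
python3 chk.py w20|head -1
```

```text
24.3 [ 0.6058 -0.0541  0.0328] F [-0.15 -0.17  1.87] tau [ 5.000e-02 -4.479e+01 -1.157e+01  1.000e-02 -6.000e-02 -0.000e+00]
```

Request:
{"api": "play_rows", "payload": {
  "gripper": [1,1,1,1,1],
  "delta_pos": [
    [0,0,0.1],
    [0,0,0.2],
    [0,0,0.3],
    [0,0,0.4],
    [0,0,0.4]
  ],
  "turn": [
    [0,0,0],
    [0,0,0],
    [0,0,0],
    [0,0,0],
    [0,0,0]
  ]
}}

```text
time: 24.92
position: [0.6058, -0.0541, 0.029]
tool_rot: [0.907, -0.421, 0.0, -0.0]
ft_force: [-1.1, 0.0, 4.5]
grip_width: 0.0004
grip_force: 2.3
```

```bash
python3 chk.py w21|head -1
```

```text
25.225 [ 0.6058 -0.0541  0.0289] F [ 0.08 -0.03  4.62] tau [ 7.000e-02 -4.333e+01 -1.094e+01  2.000e-02 -1.000e-01 -0.000e+00]
```

Request:
{"api": "play_rows", "payload": {
  "gripper": [1,1,1,1,1,1,1,1,1,1,1],
  "delta_pos": [
    [0,0,0.08],
    [0,0,0.08],
    [0,0,0.08],
    [0,0,-0.2],
    [0,0,-0.8],
    [0,0,-2],
    [0,0,-4.5],
    [-4,0,-9],
    [-10,0,-13],
    [-14,0,-16],
    [-14,0,-16]
  ],
  "turn": [
    [0,0,0],
    [0,0,0],
    [0,0,0],
    [0,0,0],
    [0,0,0],
    [0,0,0],
    [0,0,0],
    [0,0,0],
    [0,0,0],
    [0,0,0],
    [0,0,0]
  ]
}}

```text
time: 26.6
position: [0.5142, 0.055, 0.1919]
tool_rot: [0.908, -0.419, 0.002, -0.001]
ft_force: [0.8, 0.4, -0.2]
grip_width: 0.0003
grip_force: 0.0
```

```bash
python3 - <<'E'
from h import *
robot.camera('top');robot.camera('top')
w=save('wrist','w22');s=save('scene','s22');t=save('top','t22')
o=robot.get_obs();print(o['time'],o['position'].round(3),o['ft_force'].round(1))
H=dict(S=((.542,-.0578),.008),M=((.538,.006),.014),L=((.6057,-.054),.020),Q=((.602,.0098),.014))
def crop(c,cen,hw,hh,W,Hh):
    x0,y0=int(cen[0]-hw),int(cen[1]-hh);f=W/(2*hw)
    im=cv2.resize(c['color'][y0:y0+2*hh,x0:x0+2*hw,::-1],(W,Hh),interpolation=cv2.INTER_CUBIC)
    for n,(X,r) in H.items():
        a=np.linspace(0,6.283,40)
        for z,col in((.066,(0,255,0)),(.077,(0,0,255))):
            p=(proj(c,np.c_[X[0]+r*np.cos(a),X[1]+r*np.sin(a),0*a+z])-[x0,y0]+.5)*f
            cv2.polylines(im,[p.astype(int)],True,col,1)
    return im
im=np.zeros((600,800,3),np.uint8)
cw=proj(w,[[.57,-.025,.07]])[0];cs=proj(s,[[.57,-.025,.05]])[0];print(cw,cs)
cw=np.clip(cw,[80,90],[479,329])
im[:,:400]=crop(w,cw,60,90,400,600)
im[:300,400:]=crop(s,cs,56,42,400,300)
t0=np.load('pics/top0.npz')['color'][165:255,240:360,::-1]
im[300:,400:]=cv2.resize(t['color'][165:255,240:360,::-1],(400,300))
cv2.imwrite('pics/c22.png',im)
E
```

```text
26.85 [0.515 0.052 0.188] [0.6 0.1 0. ]
[284.9712698  105.79823581] [262.03953562 236.08425137]
```

View pics/c22.png

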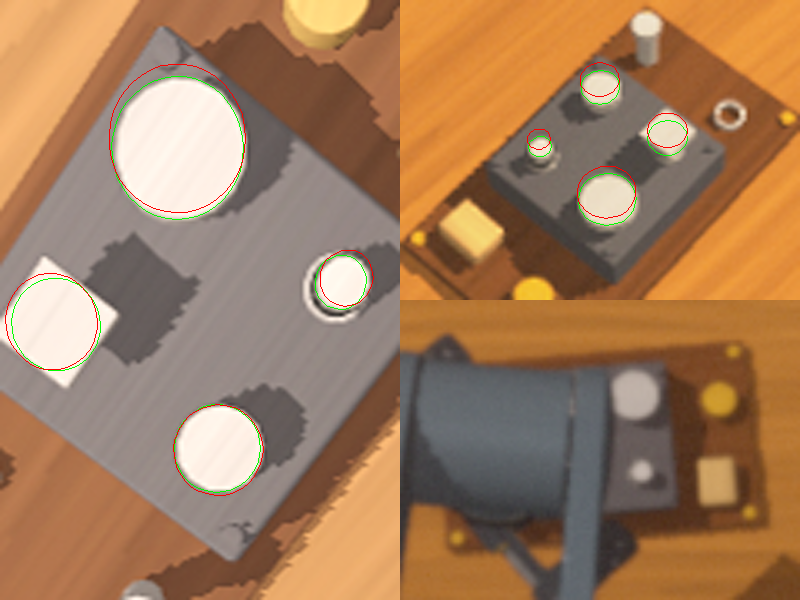

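Large and middle match the home outline (green), the square still stands at the raised one, and the bystanders look undisturbed. I'll check the small head numerically.

```bash
python3 - <<'E'
from h import *
H=dict(S=((.542,-.0578),),M=((.538,.006),),L=((.6057,-.054),),Q=((.602,.0098),))
for v in('scene0','s22','w22','t22'):
    c=dict(np.load(f'pics/{v}.npz'));h=c['color'].astype(float).min(2);up=cv2.resize(h,None,fx=4,fy=4,interpolation=cv2.INTER_CUBIC)
    for n,(X,) in H.items():
        a,b=(proj(c,[[*X,z]])[0] for z in(.066,.077))
        m=(a+b)/2
        if not(3<m[0]<556 and 3<m[1]<416): continue
        pk=up[int(4*m[1])-6:int(4*m[1])+6,int(4*m[0])-6:int(4*m[0])+6].max()
        th=210 if v=='w22' else (pk+75)/2+20
        k,lab,st,ce=cv2.connectedComponentsWithStats((up>th).astype(np.uint8));l=lab[int(4*m[1]+1.5),int(4*m[0]+1.5)]
        p=(ce[l]-1.5)/4; u=(b-a); print(v,n,p.round(1),st[l][4]/16,'z along',(66+11*np.dot(p-a,u)/np.dot(u,u)).round(1))
E
```

```text
scene0 S [244.7 232.9] 24.375 z along 74.5
scene0 M [261.9 216.6] 74.75 z along 72.6
scene0 L [263.8 248.1] 175.125 z along 72.4
scene0 Q [280.7 230.6] 109.125 z along 73.5
s22 S [245. 235.] 23.9375 z along 63.2
s22 M [262.  218.4] 72.875 z along 63.6
s22 L [263.9 249.8] 174.4375 z along 62.9
s22 Q [280.7 230.7] 111.0625 z along 73.1
w22 S [326.5  99.4] 174.3125 z along 68.5
w22 M [289.5 149.1] 480.4375 z along 72.5
w22 L [277.7  59.2] 1235.5 z along 66.0
w22 Q [240.  111.3] 729.5 z along 70.1
t22 S [312.  215.9] 20.8125 z along 69.3
t22 M [278.3 210.9] 226506.5 z along 199.5
t22 L [310.  192.9] 139.0 z along 67.8
t22 Q [278.9 210.8] 228137.625 z along -244.9
```

The scene camera puts all three round heads at the same height (63.2, 63.6 and 62.9 mm, with a common offset), and the square is unchanged. Handing in.

```bash
python3 -c "
from rig import robot
print(robot.hand_in())"
```

```text
the job is handed in; nothing more can be done
None
```

I pressed the small, middle and large round punches home in that order, each until the force rose at its stop. The square punch still stands, the bystanders I could see were undisturbed, and the job was handed in at about 27 s (no verdict was returned).

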